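# Reset the tripped over-temperature cut-out

## Task

One of the three over-temperature cut-outs on the panel has tripped: the white plunger at the bottom of its well has popped up. Reach into that well with a fingertip and press the plunger fully home, then push the main switch lever at the end of the panel all the way over to its on side, away from the robot. This is all done with the fingertips: lift or carry nothing, and leave the other two cut-outs and the loose things round the panel alone.

Things in the scene. Friction and masses are not known exactly. Their poses are not given: they have to be found in the camera images.
- panel: aluminium mounting plate fixed on the bench, 100 (x) x 360 (y) x 8 mm, origin at the centre of its underside. Three square black cut-out blocks stand in a row along its y axis; the switch stands at its -y end. Its x axis points away from the robot, give or take the turn of the plate.
- cutout_a: one of three alike over-temperature cut-out blocks, fixed, 70x70x46 mm tall, standing on the plate in any order, 10 mm apart. Origin at the centre of its underside, z up, turned as the plate. In the middle of its top is a round well, 48 mm across with a metal ring about the mouth and 24 mm deep, the reset plunger standing at its bottom.
- reset_a (a joint): reset plunger in the well of cutout_a: a plain white round button, 24 mm across, sliding straight down. 0 = tripped, popped up with its top 10 mm below the mouth of the well; 0.012 m = fully home, its top 22 mm below the mouth (2 mm above the well's floor). It has no spring: about 4 N moves it and it stays where it is left, with a solid stop at the end.
- reset_a_top (a point): centre of the top face of the reset plunger in the well of cutout_a; moves with the plunger
- cutout_b: one of three alike over-temperature cut-out blocks, fixed, 70x70x46 mm tall, standing on the plate in any order, 10 mm apart. Origin at the centre of its underside, z up, turned as the plate. In the middle of its top is a round well, 48 mm across with a metal ring about the mouth and 24 mm deep, the reset plunger standing at its bottom.
- reset_b (a joint): reset plunger in the well of cutout_b: a plain white round button, 24 mm across, sliding straight down. 0 = tripped, popped up with its top 10 mm below the mouth of the well; 0.012 m = fully home, its top 22 mm below the mouth (2 mm above the well's floor). It has no spring: about 4 N moves it and it stays where it is left, with a solid stop at the end.
- reset_b_top (a point): centre of the top face of the reset plunger in the well of cutout_b; moves with the plunger
- cutout_c: one of three alike over-temperature cut-out blocks, fixed, 70x70x46 mm tall, standing on the plate in any order, 10 mm apart. Origin at the centre of its underside, z up, turned as the plate. In the middle of its top is a round well, 48 mm across with a metal ring about the mouth and 24 mm deep, the reset plunger standing at its bottom.
- reset_c (a joint): reset plunger in the well of cutout_c: a plain white round button, 24 mm across, sliding straight down. 0 = tripped, popped up with its top 10 mm below the mouth of the well; 0.012 m = fully home, its top 22 mm below the mouth (2 mm above the well's floor). It has no spring: about 4 N moves it and it stays where it is left, with a solid stop at the end.
- reset_c_top (a point): centre of the top face of the reset plunger in the well of cutout_c; moves with the plunger
- switch (a joint): main switch: black toggle lever on a grey block at the -y end of the plate. 0 = off, leaning towards the plate's -x edge (the robot); 1.0 rad = on, leaning the same amount towards +x. About 1 N at its end moves it; it stays where it is left; solid stops at both ends. Axis along the plate's y, through x -5, y -135, z +30 mm of the plate.
- switch_tip (a point): centre of the 26 mm ball at the end of the toggle lever; about 78 mm above the bench at both ends of the swing, 85 mm midway; 55 mm from the lever's axis, leaning 0.5 rad from upright at either end. The grey block below is 70 (x) x 50 (y) mm, its top 33 mm above the bench, with a hub of 13 mm radius about the axis
- beaker_50: glass beaker, 45x51x58 mm, loose bystander; origin at the centre of its underside
- grease_jar: lidded jar, 45 mm across, 36 mm tall, loose bystander; origin at the centre of its underside
- fitting_a: brass hose fitting, 16x33x14 mm, loose bystander; origin at the centre of its underside
- spare_knob: small knurled knob, 21 mm across, 26 mm tall, loose bystander; origin at the centre of its underside
- marker_black: black-capped marker pen, 134 mm long, 16 mm thick, loose bystander; origin at the centre of its underside
- joint_clip_1: plastic joint clip, 27x24x13 mm, loose bystander; origin at the centre of its underside

How it is judged:
By the outcome, as a careful person would: the job done as asked, in the order asked, and still so for the second after the job is handed in, with the robot touching nothing.
It also fails if it takes over 40 s, if anything falls off the work surface, if the arm or the gripper's body presses on something with over 40 N, if the wrist force passes 120 N, or if a joint passes its speed limit or range.

## Robot

A 6-joint arm with a two-finger parallel gripper is mounted at the origin on a cart in front of the work surface, level with it; the furniture and walls round the work are solid. World frame = base frame: x ahead of the robot, y to its left, z up, the work surface at z = 0. Lengths are in m, angles in rad, forces in N, time in s.
With the tool pointing down it reaches from about 0.35 to 0.975 m from the base axis. Payload 4.9 kg.
Tool frame: the origin (TCP) lies at the very end of the fingers, on their centre line; the grasp point (between the pads) lies 19 mm behind it (ctrl.pinch_z is the distance from the TCP to the grasp point, in m); z points along the fingers, y is the direction in which the jaws open and shut (so a half turn about z gives the same grasp; the last joint's range is limited). The gripper opens to 85 mm and grips with 20 to 120 N. Pads are 22 mm wide; open, the fingers measure 114 mm over their backs; the gripper's body (76 mm by 85 mm) begins 54 mm behind the grasp point. The pads swing forward as they close: fully open they stand 13 mm farther back than shut.
Start: joints at [1.176, 0.053, 1.613, -0, 1.476, -0.119], TCP at [0.17, 0.601, 0.231] pointing down, gripper open.
Joint ranges: [-3.01, 3.01], [-1.01, 2.22], [0.06, 2.58], [-1.02, 4.17], [0.09, 2.62], [-3.14, 3.14]. Speed limits (rad/s): [2.57, 2.57, 3.14, 3.14, 3.14, 3.14].

## Interface

Orientations are given as a rotation vector (axis times angle).
In Python, from station import ctrl gives the robot as it stands.
- The arm moves only by the tool carry_out, never from a script. Its argument "series" is a list of rows, each a list of 7 numbers: the shift along the world's x, y, z each as a share of 0.025 m, from -1 to 1, then the turn, a rotation vector about the world's x, y, z each as a share of 0.1 rad, from -1 to 1, then the opening, from 0 (shut) to 1 (fully open). A call has 1 to 12 rows; each row shifts and turns the commanded pose from where the row before left it; what a row does not reach is not made up. A row lasts 1/10 s, in which the tool goes at most 50 mm and 8.59 degrees, less where a joint would pass 70% of its speed; a pose out of reach is approached as far as the arm can. A call with a number of a shift or a turn outside -1 to 1 is refused whole. A call with a gripper value outside its range is refused whole. The fingers move at their own pace and stop on an object; "grip_force" is the grip in N (left out, the last holds). Time passes only in rows, so rows that do not move let the fingers close. It gives the time, the measured TCP pose, the force and the opening at its end, in the units of the state.
- ctrl.get_obs(): the state, without advancing time (a new reading comes with each control period).
- ctrl.get_image(name): name is "scene" or "side" or "wrist"; returns a dict with "frame" (384x512x3 uint8, blue, green, red), "fx", "fy", "cx", "cy" (pixels), "R" (3x3) and "t" (3): a world point X has camera coordinates R X + t; the wrist camera has in their place "hand_eye" (4x4, takes a point from camera to tool coordinates, whose origin is the TCP and whose axes are the flange's). Camera axes: x right, y down, z forward; pixel columns grow to the right and rows downward; lengths in m; the calibration is good to about 2 mm. A picture is of the moment at which its call begins: read the wrist's pose just before it. There is no depth.
- ctrl.finish_job(): hands the job in, once; it reports no verdict.
Trained networks look in a picture, given as the dict that the camera call returned (one of the last four; its "shot" number tells which), for a name from the list of things; names that differ only in an ending like _2 or _b are one class to them, and where a whole thing is asked for, a point or a joint stands for the part that bears it (a point fixed in the world has none). Each returns a list of dicts, best first, with "p" (0 to 1); they miss things now and then, are a little off and sometimes report something else, mostly with a low value. They report only what shows in the picture. A call takes as long as a camera call.
- ctrl.trace(picture, name): "mask" (384x512 bool, what is visible of it) and "rect" ([left, top, width, height] as shares, 0 to 1, of the picture: columns of its width, rows of its height, round what is visible of it).
- ctrl.mark_of(picture, name): "position" ([column, row] as shares, 0 to 1, of the picture: columns of its width, rows of its height: a listed point, or the origin of a listed thing).
The state is a dict: "t": time; "q": joint angles; "dq": joint speeds; "effort": joint torques, N m; "tool_pos": TCP position; "tool_rot": TCP orientation; "contact_force": force on the tool from outside, world axes, zero at the start; "wrist_torque": the same for the moment, N m; "opening": finger opening in m.
Only numpy, scipy, OpenCV 4.12 (cv2) and the standard library are available. Lean on these libraries where they do the work, as an engineer would, in place of code of your own. Each camera call takes 0.05 s, during which the arm holds its last target.

## Working session

There is one attempt and no reset: what is moved stays moved. The work goes in short steps, Python scripts to look and compute and a tool call to move; the robot and the scene stay as the last step left them, time stands still between calls to the robot, and variables do not carry over. Pictures are saved under pics/ and viewed, and the job is handed in when it is done.

Besides the shell and the picture viewer there is one more tool, called after "Emit:" in YAML: its name, and indented under it one key for each argument. carry_out: Moves the arm, as the interface text tells. Shift numbers are shares of 0.025 m and turn numbers shares of 0.1 rad, none past 1 either way. Its arguments: {"type":"object","properties":{"series":{"type":"array"},"grip_force":{"type":"number"}},"required":["series"]}

```bash
mkdir -p pics; ls
cat > h.py <<'E'
import numpy as np,cv2
from station import ctrl
def ray(im,uv):
    d=np.array([(uv[0]-im['cx'])/im['fx'],(uv[1]-im['cy'])/im['fy'],1.])
    R=np.array(im['R']);t=np.array(im['t'])
    return -R.T@t, R.T@d
def atz(im,uv,z):
    c,d=ray(im,uv); return c+d*(z-c[2])/d[2]
def proj(im,X):
    p=np.array(im['R'])@np.array(X)+np.array(im['t']); return np.array([im['fx']*p[0]/p[2]+im['cx'],im['fy']*p[1]/p[2]+im['cy']])
E
python3 - <<'E'
from h import *
print(ctrl.get_obs())
for n in ['scene','side']:
    im=ctrl.get_image(n); cv2.imwrite(f'pics/{n}0.png',im['frame'])
    print(n,np.round(-np.array(im['R']).T@np.array(im['t']),3))
    for k in ['cutout_a','reset_a_top','switch_tip','panel']:
        for r in ctrl.mark_of(im,k)[:5]:
            uv=np.array(r['position'])*[512,384]
            z={'cutout_a':.008,'reset_a_top':.035,'switch_tip':.078,'panel':0}[k]
            print(k,round(r['p'],2),uv.round(1),atz(im,uv,z).round(4))
E
```

```text
pics
{'t': 0.0, 'q': array([ 1.17597928e+00,  5.33691659e-02,  1.61428022e+00,  1.71938398e-05,
        1.47601551e+00, -1.18982903e-01]), 'dq': array([ 0.00200963, -0.00017239,  0.00060601,  0.00115633, -0.00048975,
        0.00022426]), 'effort': array([ 2.64501585e-03, -3.93682551e+01, -3.70177317e+01,  3.59040473e-05,
        7.12262525e-03, -7.80716164e-06]), 'tool_pos': array([0.16996266, 0.60080105, 0.23006363]), 'tool_rot': array([-0.43183467, -3.11122185,  0.00314087]), 'contact_force': array([ 0.16052658, -0.08325024, -0.18295544]), 'wrist_torque': array([ 0.01578949, -0.00249307, -0.01684906]), 'opening': 0.08530356195130132}
scene [-0.261 -0.614  1.039]
cutout_a 0.87 [232.3 217.8] [0.5094 0.0528 0.008 ]
cutout_a 0.75 [257.5 222.7] [ 0.5363 -0.0178  0.008 ]
cutout_a 0.61 [217.1 203.3] [0.5305 0.1274 0.008 ]
cutout_a 0.16 [193.3 191.4] [0.5284 0.2204 0.008 ]
reset_a_top 0.52 [237.3 200.9] [0.5521 0.0664 0.035 ]
switch_tip 0.47 [283.6 219.8] [ 0.5318 -0.1087  0.078 ]
panel 0.7 [251.3 219. ] [0.544  0.0102 0.    ]
side [-0.345  1.081  0.69 ]
cutout_a 0.91 [237.2 204.4] [0.5454 0.0629 0.008 ]
cutout_a 0.73 [255.  196.3] [ 0.5352 -0.0223  0.008 ]
cutout_a 0.63 [225.6 213.7] [0.5329 0.1367 0.008 ]
switch_tip 0.5 [278.  171.6] [ 0.5027 -0.1169  0.078 ]
panel 0.67 [246.3 206. ] [0.5226 0.042  0.    ]
```

Run:
```python
import cv2
for n in ['scene','side']:
    f=cv2.imread(f'pics/{n}0.png'); c=f[140:260,160:340]
    cv2.imwrite(f'pics/{n}0c.png',cv2.resize(c,(800,533),interpolation=cv2.INTER_CUBIC))
```

```text
(no output)
```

View pics/scene0.png

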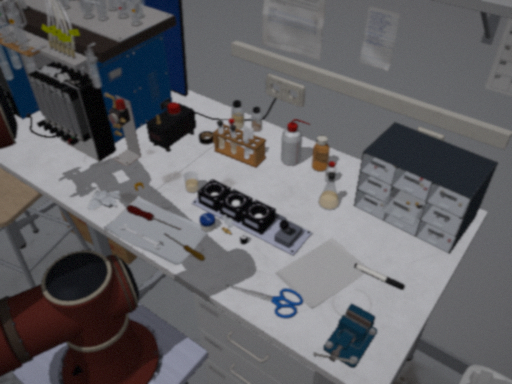

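View pics/side0.png

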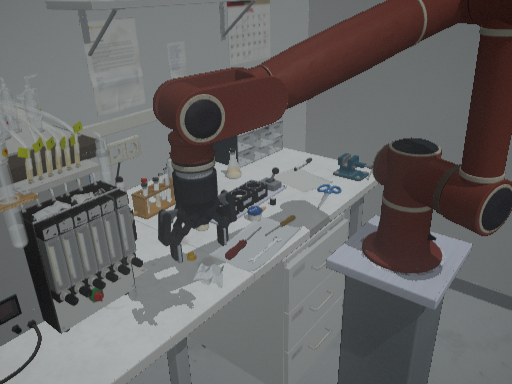

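```bash
ls pics
```

```text
scene0.png
scene0c.png
side0.png
side0c.png
```

View pics/scene0c.png

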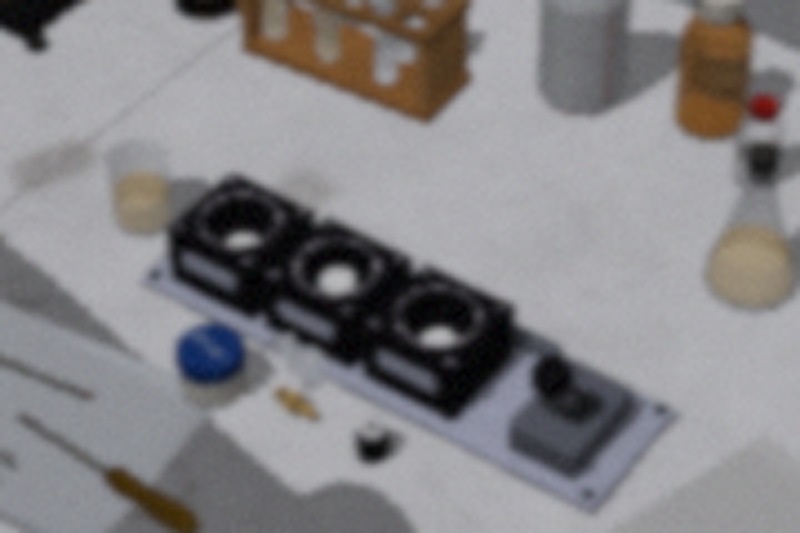

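View pics/side0c.png

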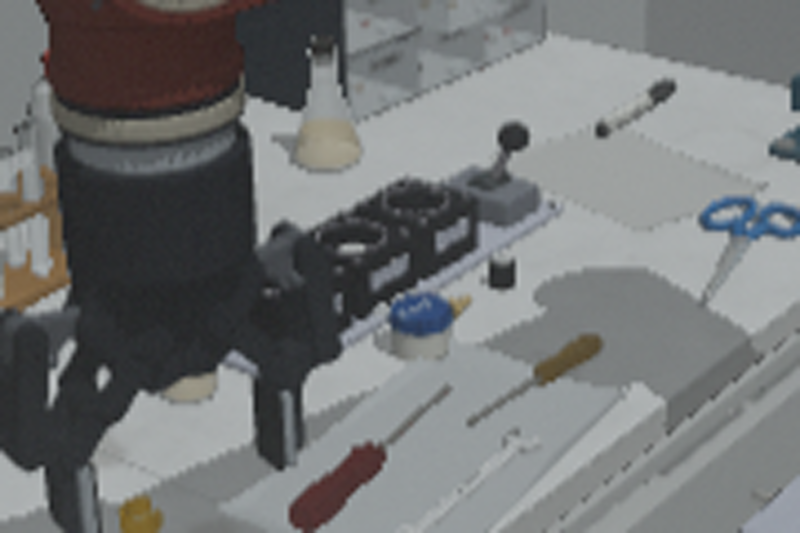

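Run:
```python
from h import *
im=ctrl.get_image('scene')
for c in [(595,510),(675,412),(145,278)]:
    uv=np.array(c)/4.444+[160,140]; print(atz(im,uv,.008).round(4))
w=ctrl.get_image('wrist'); print(w['fx'],w['cx'],w['cy'],np.round(w['hand_eye'],3)); print(ctrl.get_obs()['tool_pos'])
```

```text
[ 0.4972 -0.1677  0.008 ]
[ 0.5941 -0.1643  0.008 ]
[0.4901 0.1889 0.008 ]
282.8194311147892 256.2599165608733 190.81712278310033 [[-0.001 -0.944 -0.329  0.086]
 [ 1.    -0.001 -0.001  0.001]
 [ 0.    -0.329  0.944 -0.144]
 [ 0.     0.     0.     1.   ]]
[0.1702019  0.60136294 0.23131295]
```

Emit:
carry_out:
  series:
    - [0.3,-1,0.3,0,0,0,1]
    - [0.6,-1,0.3,0,0,0,0]
    - [0.6,-1,0.3,0,0,0,0]
    - [0.6,-1,0.3,0,0,0,0]
    - [0.6,-1,0.3,0,0,0,0]
    - [0.6,-1,0.3,0,0,0,0]
    - [0.6,-1,0.3,0,0,0,0]
    - [0.6,-1,0.3,0,0,0,0]
    - [0.6,-1,0.3,0,0,0,0]
    - [0.6,-1,0.3,0,0,0,0]
    - [0.6,-1,0.3,0,0,0,0]
    - [0.6,-1,0.3,0,0,0,0]

```text
t: 1.8
tool_pos: [0.3431, 0.3003, 0.3218]
tool_rot: [0.431, 3.111, 0.001]
contact_force: [-0.1, -0.2, -0.1]
opening: -0.0001
```

Emit:
carry_out:
  series:
    - [0.8,-1,0,0,0,0,0]
    - [0.8,-1,0,0,0,0,0]
    - [0.8,-1,0,0,0,0,0]
    - [0.8,-1,0,0,0,0,0]
    - [0.8,-1,0,0,0,0,0]
    - [0.8,-1,0,0,0,0,0]
    - [0.8,-1,0,0,0,0,0]
    - [0.8,-1,0,0,0,0,0]
    - [0.8,-1,0,0,0,0,0]
    - [0,-1,0,0,0,0,0]
    - [0,0,0,0,0,0,0]

```text
t: 2.9
tool_pos: [0.5231, 0.0491, 0.3211]
tool_rot: [-0.438, -3.111, 0.001]
contact_force: [0.8, 0.2, -0.4]
opening: -0.0001
```

```bash
cat >> h.py <<'E'
from scipy.spatial.transform import Rotation as Ro
def wrist():
    o=ctrl.get_obs(); im=ctrl.get_image('wrist')
    T=np.eye(4);T[:3,:3]=Ro.from_rotvec(o['tool_rot']).as_matrix();T[:3,3]=o['tool_pos']
    C=np.linalg.inv(T@np.array(im['hand_eye'])); im2=dict(im); im2['R']=C[:3,:3]; im2['t']=C[:3,3]
    return o,im,im2
E
python3 - <<'E'
from h import *
o,im,w=wrist(); print(o['tool_pos'],o['tool_rot'])
cv2.imwrite('pics/w1.png',im['frame'])
np.savez('w1.npz',**{k:w[k] for k in ['fx','fy','cx','cy','R','t']})
for k in ['cutout_a','reset_a_top','switch_tip','panel']:
    for r in ctrl.mark_of(im,k)[:5]:
        uv=np.array(r['position'])*[512,384]
        z={'cutout_a':.008,'reset_a_top':.035,'switch_tip':.078,'panel':0}[k]
        print(k,round(r['p'],2),uv.round(1),atz(w,uv,z).round(4))
E
```

```text
[0.52308066 0.04908332 0.32110811] [-4.37516228e-01 -3.11058368e+00  1.15192077e-03]
cutout_a 0.83 [221.  170.5] [ 0.5424 -0.0173  0.008 ]
cutout_a 0.63 [316.9 141.4] [0.5392 0.1466 0.008 ]
cutout_a 0.56 [266.3 154.7] [0.5376 0.0625 0.008 ]
reset_a_top 0.64 [269.6 161.3] [0.5433 0.0654 0.035 ]
reset_a_top 0.51 [218.6 174.5] [ 0.5415 -0.0175  0.035 ]
switch_tip 0.76 [142.4 182.6] [ 0.5126 -0.1173  0.078 ]
panel 0.93 [243.8 162.3] [0.5413 0.0225 0.    ]
```

View pics/w1.png

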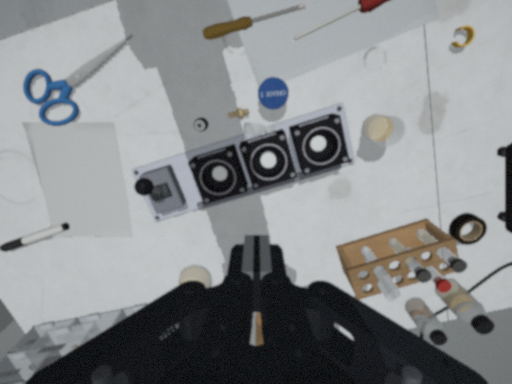

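Run:
```python
import cv2
f=cv2.imread('pics/w1.png'); cv2.imwrite('pics/w1c.png',cv2.resize(f[95:225,120:360],(800,433),interpolation=cv2.INTER_CUBIC))
```

```text
(no output)
```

View pics/w1c.png

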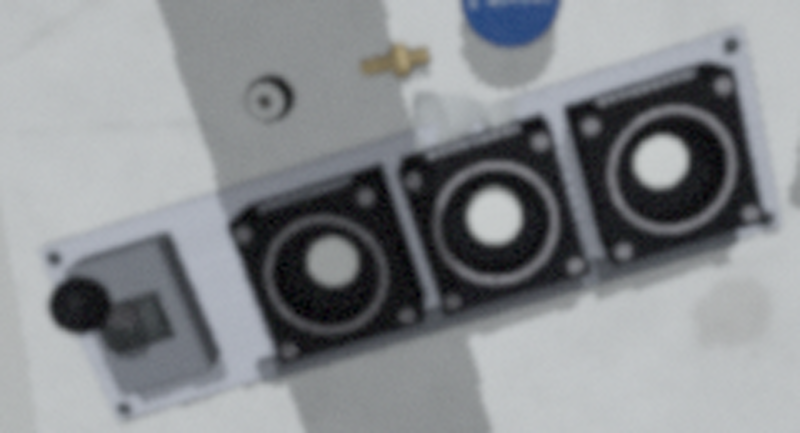

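Run:
```python
from h import *
d=np.load('w1.npz'); w={k:d[k] for k in d}
def P(c): return np.array(c)/3.3333+[120,95]
f=cv2.imread('pics/w1.png');g=cv2.cvtColor(f,cv2.COLOR_BGR2GRAY)
rings=[(325,274),(495,222),(672,169)];but=[(332,261),(494,216),(661,161)]
for r,b in zip(rings,but):
    R=atz(w,P(r),.054);bp=P(b)
    m=np.zeros_like(g);x,y=bp.round().astype(int);cv2.circle(m,(x,y),12,1,-1)
    p=((g>95)&(m>0)).astype(np.uint8); n,l,s,c=cv2.connectedComponentsWithStats(p)
    i=l[y,x]; cc=c[i]; area=s[i,4]
    print('ring',R.round(4),[ (z,(atz(w,cc,z)-R)[:2].round(4)) for z in (.044,.032)],'dia@.044/.032',area, [round(2*np.sqrt(area/np.pi)*np.linalg.norm(atz(w,cc+[1,0],z)-atz(w,cc,z))*1e3,1) for z in (.044,.032)])
for n,c in dict(nearR=(732,45),farR=(770,218),farL=(124,410),nearL=(54,258)).items(): print(n,atz(w,P(c),.008).round(4))
print('ball',atz(w,P((80,305)),.078).round(4))
```

```text
ring [ 0.5406 -0.0165  0.054 ] [(0.044, array([-0.0031,  0.0024])), (0.032, array([-0.0003, -0.0001]))] dia@.044/.032 180 [np.float64(23.3), np.float64(24.0)]
ring [0.5387 0.064  0.054 ] [(0.044, array([-0.0009, -0.0002])), (0.032, array([ 0.0018, -0.0005]))] dia@.044/.032 240 [np.float64(26.5), np.float64(27.3)]
ring [0.5373 0.1446 0.054 ] [(0.044, array([-0.0031, -0.0027])), (0.032, array([-0.0004, -0.0008]))] dia@.044/.032 230 [np.float64(25.4), np.float64(26.2)]
nearR [0.499  0.1912 0.008 ]
farR [0.5854 0.1941 0.008 ]
farL [ 0.5936 -0.1532  0.008 ]
nearL [ 0.5063 -0.1546  0.008 ]
ball [ 0.5187 -0.1174  0.078 ]
```

Emit:
carry_out:
  series:
    - [0.32,0.3,-1,0,0,0,0]
    - [0.32,0.3,-1,0,0,0,0]
    - [0,0,-1,0,0,0,0]
    - [0,0,-1,0,0,0,0]
    - [0,0,-1,0,0,0,0]
    - [0,0,-1,0,0,0,0]
    - [0,0,-1,0,0,0,0]
    - [0,0,-1,0,0,0,0]
    - [0,0,-1,0,0,0,0]
    - [0,0,-0.6,0,0,0,0]
    - [0,0,0,0,0,0,0]

```text
t: 4.25
tool_pos: [0.5367, 0.0671, 0.0788]
tool_rot: [-0.43, -3.107, 0.001]
contact_force: [0.1, 0.1, -0.5]
opening: 0.0003
```

Run:
```python
from h import *
o,im,w=wrist(); print(o['tool_pos'],o['tool_rot'],o['contact_force'])
f=im['frame'].copy()
T=o['tool_pos']
a=proj(w,T);cv2.circle(f,tuple(a.round().astype(int)),3,(0,0,255),1)
for cx,cy in [(.539,.064)]:
    pts=np.array([proj(w,[cx+.024*np.cos(t),cy+.024*np.sin(t),.054]) for t in np.linspace(0,6.28,40)]).round().astype(int)
    cv2.polylines(f,[pts],True,(0,255,0),1)
cv2.imwrite('pics/w2.png',cv2.resize(f,(800,600),interpolation=cv2.INTER_CUBIC))
s=ctrl.get_image('scene');g=s['frame'].copy()
cv2.imwrite('pics/s2.png',cv2.resize(g[110:260,160:340],(720,600),interpolation=cv2.INTER_CUBIC))
```

```text
[0.5366646  0.06708304 0.07878398] [-4.29510897e-01 -3.10713723e+00  8.09647961e-04] [ 0.06033133  0.07687147 -0.5446813 ]
```

View pics/w2.png

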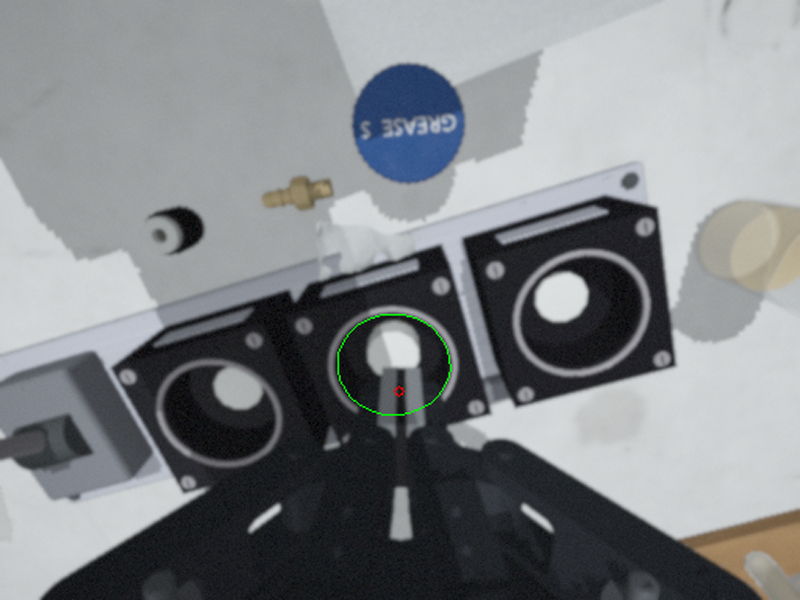

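View pics/s2.png

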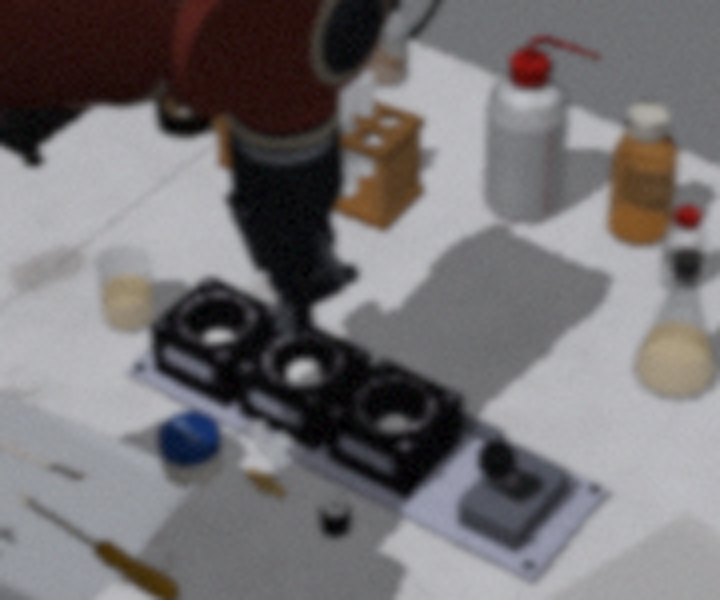

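Emit:
carry_out:
  series:
    - [0.05,-0.12,-0.2,0,0,0,0]
    - [0,0,-0.2,0,0,0,0]
    - [0,0,0,0,0,0,0]
    - [0,0,0,0,0,0,0]

```text
t: 4.75
tool_pos: [0.54, 0.0633, 0.0715]
tool_rot: [0.432, 3.112, 0.0]
contact_force: [-0.1, 0.1, -0.0]
opening: 0.0001
```

Run:
```python
from h import *
o,im,w=wrist(); print(o['tool_pos'],o['dq'],o['contact_force'])
f=im['frame'].copy()
cv2.imwrite('pics/w3.png',cv2.resize(f[170:300,60:440],(800,274),interpolation=cv2.INTER_CUBIC))
```

```text
[0.5400246  0.06327489 0.07145407] [ 4.83472506e-05 -1.79084915e-03 -3.94604500e-03 -1.67998825e-03
  6.03134226e-04  1.31948167e-04] [-0.1432176   0.11648628 -0.03294485]
```

View pics/w3.png

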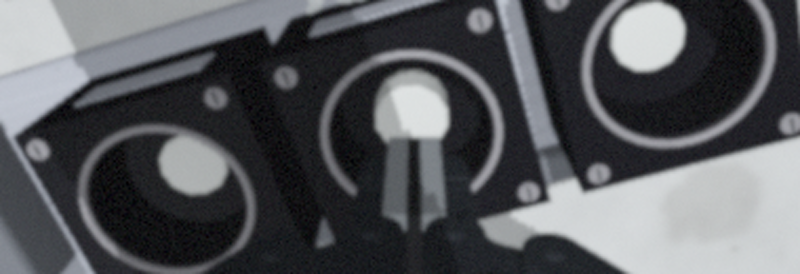

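Emit:
carry_out:
  series:
    - [0,0,-0.4,0,0,0,0]
    - [0,0,-0.4,0,0,0,0]
    - [0,0,-0.2,0,0,0,0]
    - [0,0,-0.16,0,0,0,0]
    - [0,0,-0.16,0,0,0,0]
    - [0,0,0,0,0,0,0]

```text
t: 5.4
tool_pos: [0.5399, 0.0634, 0.0377]
tool_rot: [-0.432, -3.112, -0.0]
contact_force: [-0.6, -0.2, 0.1]
opening: -0.0003
```

Emit:
carry_out:
  series:
    - [0,0,-0.12,0,0,0,0]
    - [0,0,-0.08,0,0,0,0]
    - [0,0,0,0,0,0,0]

```text
t: 5.7
tool_pos: [0.5404, 0.0634, 0.0335]
tool_rot: [0.432, 3.111, 0.0]
contact_force: [-0.1, 0.6, 1.8]
opening: -0.0003
```

Emit:
carry_out:
  series:
    - [0,0,-0.04,0,0,0,0]
    - [0,0,0,0,0,0,0]

```text
t: 5.9
tool_pos: [0.5404, 0.0634, 0.0326]
tool_rot: [0.432, 3.111, 0.0]
contact_force: [-0.8, 0.8, 2.7]
opening: 0.0
```

Emit:
carry_out:
  series:
    - [0,0,-0.06,0,0,0,0]
    - [0,0,0,0,0,0,0]

```text
t: 6.1
tool_pos: [0.5405, 0.0634, 0.032]
tool_rot: [0.432, 3.111, 0.0]
contact_force: [-2.8, 0.6, 9.1]
opening: -0.0
```

Emit:
carry_out:
  series:
    - [0,0,-0.04,0,0,0,0]
    - [0,0,0,0,0,0,0]

```text
t: 6.3
tool_pos: [0.5405, 0.0634, 0.0319]
tool_rot: [-0.432, -3.112, 0.0]
contact_force: [-5.5, 0.6, 15.0]
opening: -0.0001
```

Emit:
carry_out:
  series:
    - [0,0,0.4,0,0,0,0]
    - [0,0,1,0,0,0,0]
    - [0,0,1,0,0,0,0]
    - [0,0,1,0,0,0,0]
    - [0,0,1,0,0,0,0]
    - [-0.4,-0.9,0.5,0,0,0,0]
    - [-0.4,-0.9,0,0,0,0,0]
    - [-0.4,-0.9,0,0,0,0,0]
    - [-0.4,-0.9,0,0,0,0,0]
    - [-0.4,-0.9,0,0,0,0,0]
    - [-0.4,-0.9,0,0,0,0,0]
    - [0,0,0,0,0,0,0]

```text
t: 7.5
tool_pos: [0.4789, -0.0733, 0.1517]
tool_rot: [-0.437, -3.11, 0.001]
contact_force: [-0.9, -0.1, -0.2]
opening: 0.0
```

Run:
```python
from h import *
o,im,w=wrist(); print(o['tool_pos'],o['contact_force'])
cv2.imwrite('pics/w4.png',cv2.resize(im['frame'],(800,600),interpolation=cv2.INTER_CUBIC))
np.savez('w4.npz',**{k:w[k] for k in ['fx','fy','cx','cy','R','t']})
for k in ['reset_a_top','switch_tip']:
    for r in ctrl.mark_of(im,k)[:5]:
        uv=np.array(r['position'])*[512,384]
        print(k,round(r['p'],2),uv.round(1),[atz(w,uv,z).round(4) for z in ((.044,.032) if 'reset' in k else (.078,))])
```

```text
[ 0.47888365 -0.07334517  0.15174411] [-0.91004446 -0.13984207 -0.17469811]
reset_a_top 0.95 [402.2 203.7] [array([0.5315, 0.0574, 0.044 ]), array([0.5379, 0.0625, 0.032 ])]
switch_tip 0.85 [219.3 255.6] [array([ 0.5183, -0.1179,  0.078 ])]
```

View pics/w4.png

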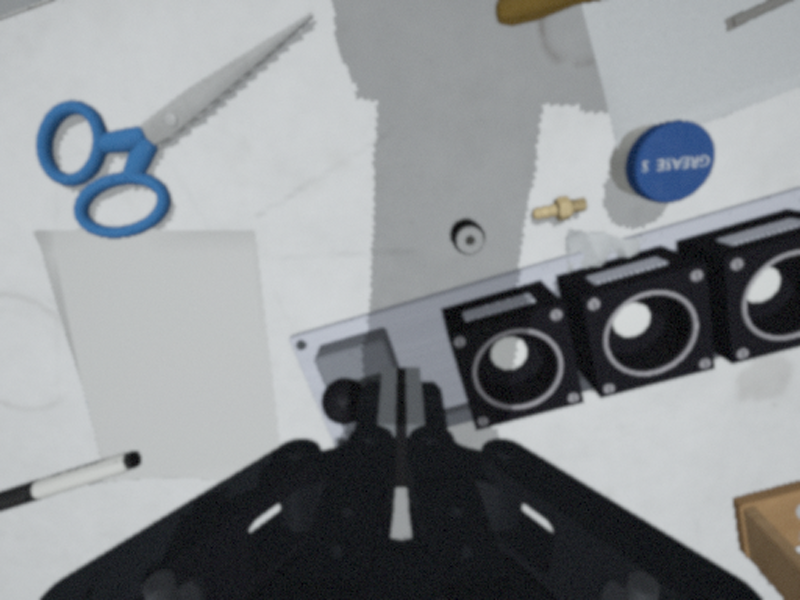

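Emit:
carry_out:
  series:
    - [-0.4,-0.9,0,0,0,0,0]
    - [-0.4,-0.9,0,0,0,0,0]
    - [0,0,-1,0,0,0,0]
    - [0,0,-1,0,0,0,0]
    - [0,0,-1,0,0,0,0]
    - [0,0,-0.4,0,0,0,0]
    - [0,0,0,0,0,0,0]

```text
t: 8.35
tool_pos: [0.4589, -0.1154, 0.0655]
tool_rot: [-0.43, -3.108, -0.002]
contact_force: [0.5, -0.1, 0.1]
opening: -0.0
```

Run:
```python
from h import *
o,im,w=wrist(); print(o['tool_pos'],o['contact_force'])
cv2.imwrite('pics/w5.png',im['frame'])
s=ctrl.get_image('scene');g=s['frame']
cv2.imwrite('pics/s5.png',cv2.resize(g[140:280,200:360],(686,600),interpolation=cv2.INTER_CUBIC))
```

```text
[ 0.45892186 -0.11544883  0.06554474] [ 0.45411971 -0.06586266  0.09196251]
```

View pics/w5.png

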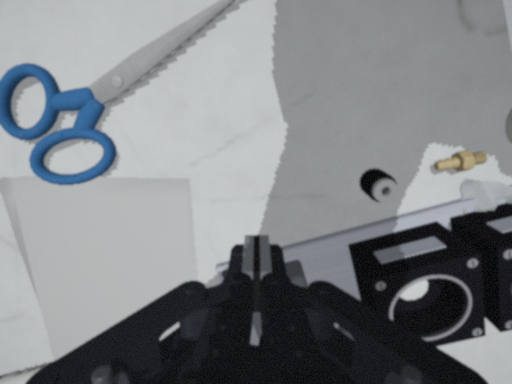

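View pics/s5.png

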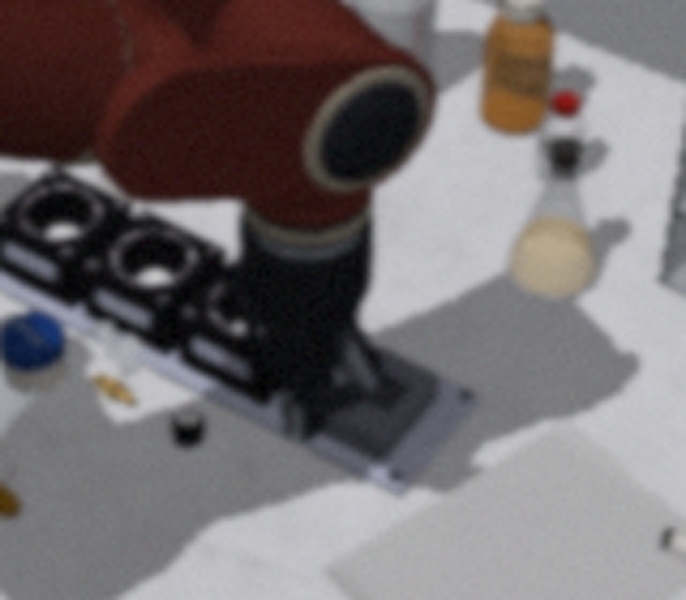

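Emit:
carry_out:
  series:
    - [0.5,0,0,0,0,0,0]
    - [0.5,0,0,0,0,0,0]
    - [0.4,0,0,0,0,0,0]
    - [0.4,0,0,0,0,0,0]
    - [0.4,0,0,0,0,0,0]
    - [0.4,0,0,0,0,0,0]
    - [0.2,0,0,0,0,0,0]
    - [0,0,0,0,0,0,0]

```text
t: 9.25
tool_pos: [0.5308, -0.1168, 0.0673]
tool_rot: [0.431, 3.111, -0.0]
contact_force: [0.1, 0.3, -0.2]
opening: -0.0001
```

Emit:
carry_out:
  series:
    - [0.2,0,0,0,0,0,0]
    - [0.16,0,0,0,0,0,0]
    - [0,0,0,0,0,0,0]

```text
t: 9.55
tool_pos: [0.5391, -0.1166, 0.067]
tool_rot: [-0.432, -3.112, -0.0]
contact_force: [0.1, 0.1, -0.4]
opening: 0.0002
```

Emit:
carry_out:
  series:
    - [0.12,0,0,0,0,0,0]
    - [0,0,0,0,0,0,0]

```text
t: 9.75
tool_pos: [0.542, -0.1166, 0.0672]
tool_rot: [-0.432, -3.112, -0.0]
contact_force: [-1.0, -0.2, -0.1]
opening: 0.0001
```

Run:
```python
from h import *
for n in ['scene','side']:
    s=ctrl.get_image(n);f=s['frame'];r=ctrl.mark_of(s,'switch_tip')[:2]
    for q in r:
        uv=np.array(q['position'])*[512,384];print(n,q['p'],uv,atz(s,uv,.08).round(3))
    u=proj(s,[.544,-.116,.06]).astype(int);print(u)
    cv2.imwrite(f'pics/{n}6.png',cv2.resize(f[u[1]-50:u[1]+50,u[0]-60:u[0]+60],(720,600),interpolation=cv2.INTER_CUBIC))
```

```text
scene 0.35 [292.5056 212.1984] [ 0.568 -0.113  0.08 ]
[288 222]
[268 173]
```

View pics/side6.png

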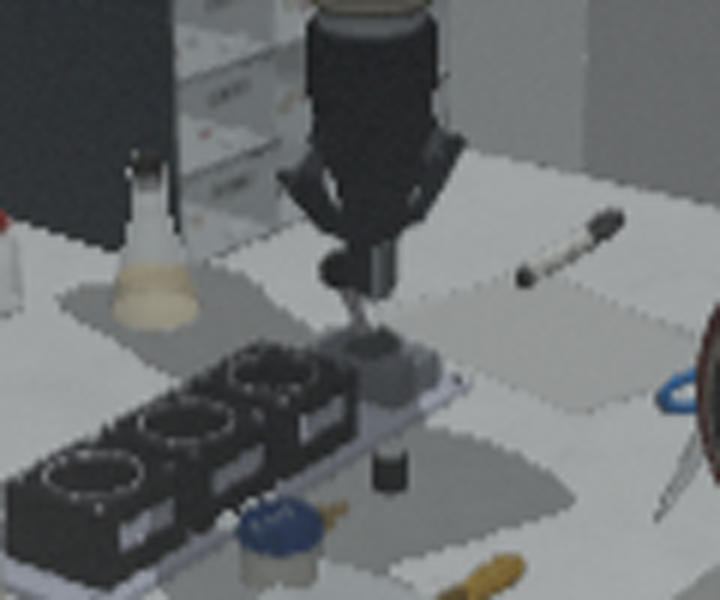

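View pics/scene6.png

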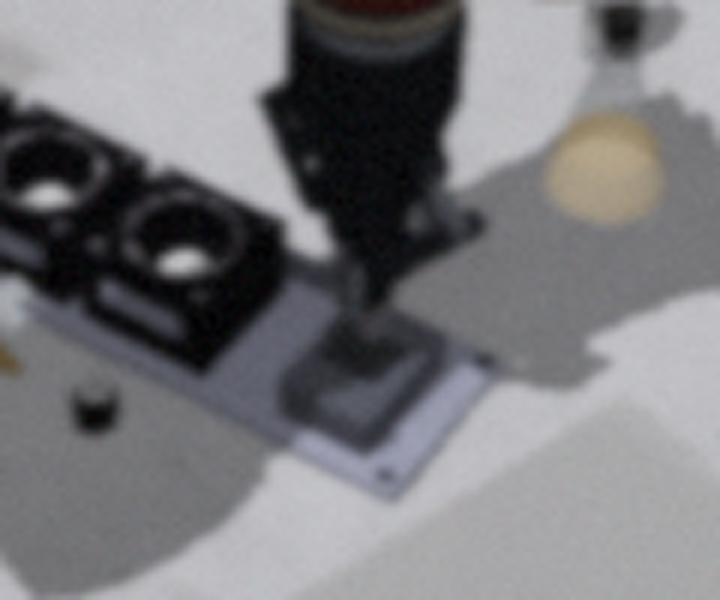

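Lever is over centre, close to the stop; I'll keep nudging until a firm force shows.

Emit:
carry_out:
  series:
    - [0.12,0,0,0,0,0,0]
    - [0,0,0,0,0,0,0]

```text
t: 10.15
tool_pos: [0.5451, -0.1166, 0.0673]
tool_rot: [-0.432, -3.112, -0.0]
contact_force: [-0.7, 0.0, -1.0]
opening: -0.0
```

Emit:
carry_out:
  series:
    - [0.12,0,0,0,0,0,0]
    - [0,0,0,0,0,0,0]

```text
t: 10.35
tool_pos: [0.5459, -0.1166, 0.0669]
tool_rot: [-0.43, -3.105, 0.001]
contact_force: [-9.2, -0.4, 3.6]
opening: 0.0002
```

Emit:
carry_out:
  series:
    - [-0.4,0,0,0,0,0,0]
    - [-1,0,0,0,0,0,0]
    - [-1,0,0,0,0,0,0]
    - [-1,0,1,0,0,0,0]
    - [0,0,1,0,0,0,0]
    - [0,0,1,0,0,0,0]
    - [0,0,1,0,0,0,0]
    - [0,0.5,1,0,0,0,0]
    - [0,1,1,0,0,0,0]
    - [0,1,1,0,0,0,0]
    - [0,0,0,0,0,0,0]

```text
t: 11.45
tool_pos: [0.4652, -0.0529, 0.2474]
tool_rot: [0.426, 3.102, -0.0]
contact_force: [-0.1, -0.2, 1.0]
opening: -0.0002
```

Run:
```python
from h import *
o,im,w=wrist(); print(o['tool_pos'],o['contact_force'])
cv2.imwrite('pics/w7.png',cv2.resize(im['frame'],(800,600),interpolation=cv2.INTER_CUBIC))
for k in ['reset_a_top','switch_tip']:
    for r in ctrl.mark_of(im,k)[:5]:
        uv=np.array(r['position'])*[512,384]
        print(k,round(r['p'],2),uv.round(1),[atz(w,uv,z).round(4) for z in ((.044,.032) if 'reset' in k else (.078,))])
```

```text
[ 0.46520855 -0.05285764  0.24742819] [-0.12354406 -0.18928817  0.96433962]
reset_a_top 0.67 [355.8 188.5] [array([0.533 , 0.0632, 0.044 ]), array([0.5382, 0.0664, 0.032 ])]
switch_tip 0.65 [228.6 257.9] [array([ 0.5676, -0.1175,  0.078 ])]
switch_tip 0.24 [406.2 171. ] [array([0.5126, 0.1131, 0.078 ])]
```

View pics/w7.png

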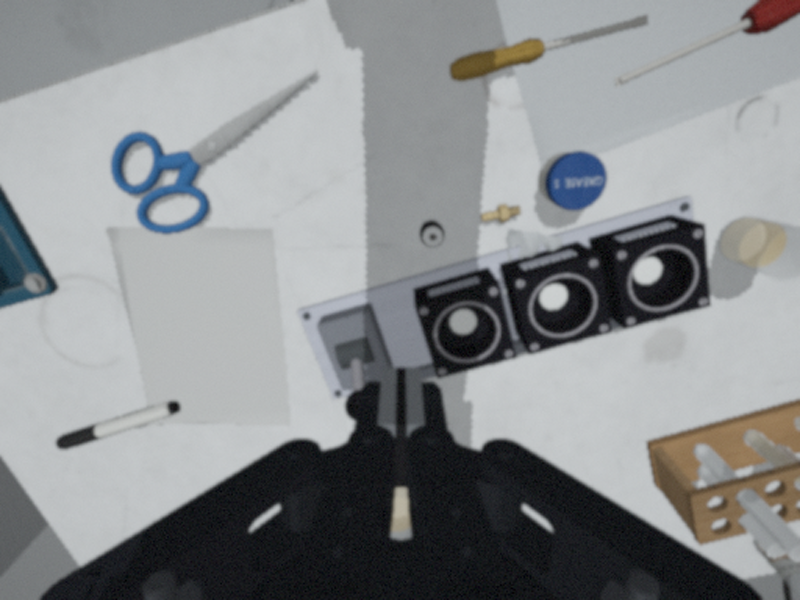

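Run:
```python
from h import *
from scipy.optimize import least_squares
ims={}
for n in ['scene','side']:
    s=ctrl.get_image(n);f=s['frame'].copy();ims[n]=s
    for q in ctrl.mark_of(s,'switch_tip')[:2]: print(n,q['p'],np.array(q['position'])*[512,384])
    u=proj(s,[.544,-.116,.06]).astype(int);k=6
    c=cv2.resize(f[u[1]-50:u[1]+50,u[0]-60:u[0]+60],(720,600),interpolation=cv2.INTER_CUBIC)
    for a,col in ((.5,(0,255,0)),(.35,(0,0,255))):
        B=[.544+.055*np.sin(a)+.0,-.1165,.030+.055*np.cos(a)]
        p=proj(s,B); print(a,p.round(1)); r=.013*s['fx']/(np.array(s['R'])@B+s['t'])[2]
        cv2.circle(c,tuple(((p-u+[60,50])*k).astype(int)),int(r*k),col,1)
    cv2.imwrite(f'pics/{n}8.png',c)
```

```text
scene 0.61 [290.6112 210.8928]
0.5 [294.  212.7]
0.35 [292.5 213.4]
side 0.46 [264.704  168.4992]
0.5 [262.9 167.5]
0.35 [264.5 167.1]
```

View pics/scene8.png

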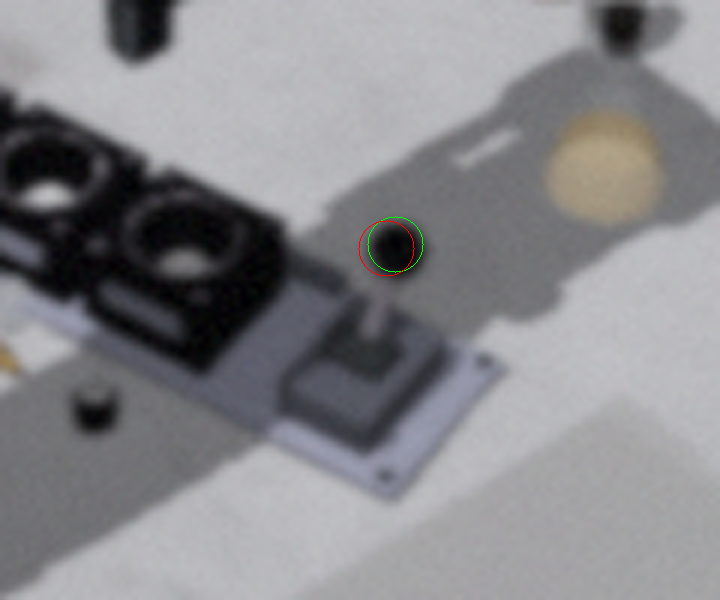

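View pics/side8.png

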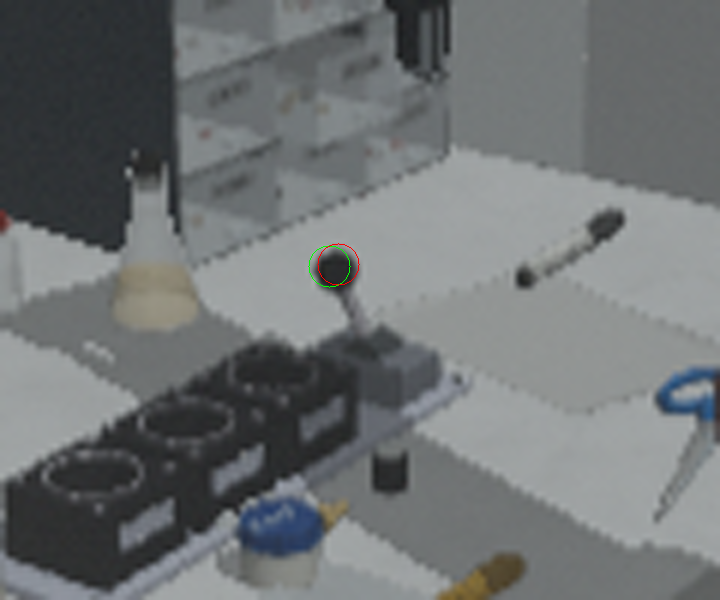

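```bash
python3 -c "
from station import ctrl
print(ctrl.finish_job())"
```

```text
the job is handed in; nothing more can be done
None
```

I pressed the tripped plunger home, then pushed the main switch lever all the way over to its on side. I handed the job in at about 11.7 s on the robot's clock, with the arm clear of everything.

- **Plunger:** the middle cut-out was the tripped one. The fingertips stopped solid at z = 0.032 m, the fully-home height, with 15 N on the tool. A wrist picture afterwards also put the plunger at its home height.
- **Switch:** I pushed the ball away from the robot until the lever stopped. In the last 3 mm step it moved only about 0.8 mm, against 9 N, where about 1 N normally moves it.
- **Switch position in the pictures:** the scene camera fits the full-on position. The side camera shows the ball between the positions I drew for full on and 0.15 rad short. The wrist picture, with the ball partly hidden, puts it 49 mm from where it started, against the 53 mm expected. Both differences are within a few millimetres, about the calibration error, so I relied on the stop force.
- **Everything else:** the other two plungers still looked home in the last wrist picture. I saw no sign that any loose thing had moved, though I did not measure their positions.

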